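Tip the tea carton onto the stock reader and start the reading

ROBOT

A 7-joint arm with a two-finger parallel gripper is mounted at the origin on the work surface. World frame = base frame: x ahead of the robot, y to its left, z up, the work surface at z = 0. Lengths are in m, angles in rad, forces in N, time in s.
With the tool pointing down it reaches from about 0.4 to 0.875 m from the base axis. Payload 4.4 kg.
Tool frame: the origin (TCP) lies midway between the tips of the shut fingers; the grasp point (between the pads) lies 19 mm behind it; z points along the fingers, x is the direction in which the jaws open and shut, and the axes are right-handed (so a half turn about z gives the same grasp; the last joint's range is limited). The gripper opens to 85 mm and grips with 20 to 120 N. Pads are 22 mm wide; open, the fingers measure 114 mm over their backs; the gripper's body (76 mm by 85 mm) begins 54 mm behind the grasp point. The pads swing forward as they close: fully open they stand 13 mm farther back than shut.
Start: joints at [-1.378, 0.628, 0.038, 1.517, -0.027, 0.996, -0.02], TCP at [0.166, 0.628, 0.231] pointing down, gripper open.
Joint ranges: [-3.06, 3.06], [-0.37, 2.12], [-1.25, 1.32], [0.18, 2.47], [-1.1, 4.24], [0.23, 1.98], [-2.94, 2.94]. Speed limits (rad/s): [2.57, 2.57, 3.14, 3.14, 3.14, 3.14, 3.14].

INTERFACE

Orientations are given as [roll, pitch, yaw] about the fixed x, y, z axes, in that order (R = Rz(yaw) Ry(pitch) Rx(roll)).
In Python, from station import env, cams gives the robot as it stands. The module is installed in compiled form; this text tells all that it offers.
- The arm moves only by the tool apply_moves, never from a script. Its argument "targets" is a list of rows, each a list of 6 numbers: the shift along the world's x, y, z in m, then the turn, a rotation vector about the world's x, y, z in rad. In form: [[dx, dy, dz, rx, ry, rz], ...]. A call has 1 to 12 rows; each row is the pose to reach, as a shift and turn from the pose commanded when the call began; what a row does not reach only later rows make up. A row lasts 1/8 s, in which the tool goes at most 62.5 mm and 10.7 degrees, less where a joint would pass 70% of its speed; a pose out of reach is approached as far as the arm can. A call with a gripper value outside its range is refused whole. "jaw" is the finger opening in m, from 0 to 0.0854, set as the call begins (left out, the last holds). The fingers move at their own pace and stop on an object; the grip force is fixed at half the most. Time passes only in rows, so rows that repeat a pose let the fingers close. It gives the time, the measured TCP pose, the force and the opening at its end, in the units of the state.
- env.observe(): the state, without advancing time (a new reading comes with each control period).
- cams.grab_frame(name): name is "scene" or "top" or "wrist"; returns a dict with "image" (384x512x3 uint8, red, green, blue), "z_map" (384x512 float32, m along the optical axis (not along the pixel's ray), 0 where there is no reading), "K" (3x3 intrinsics, pixels), "k1" (the pictures are not rectified: a ray, as slopes to the right and down, at radius r is drawn at 1 + k1 r^2 times it, then the intrinsics apply), "rvec" (rotation vector, rad) and "tvec" (3), from world to camera coordinates, as OpenCV has them. Camera axes: x right, y down, z forward; pixel columns grow to the right and rows downward; lengths in m; the calibration is good to about 2 mm. A picture is of the moment at which its call begins.
- env.close_job(): hands the job in, once; it reports no verdict.
The state is a dict: "t": time; "joint_pos": joint angles; "joint_velocities": joint speeds; "tau": joint torques, N m; "position": TCP position; "tool_rot": TCP orientation; "ft_force": force on the tool from outside, world axes, zero at the start; "ft_torque": the same for the moment, N m; "grip_width": finger opening in m.
Only numpy, scipy, OpenCV 4.12 (cv2) and the standard library are available. Lean on these libraries where they do the work, as an engineer would, in place of code of your own. Each camera call takes 0.05 s, during which the arm holds its last target. There are 200 camera calls.

TASK

The stock reader on the shop counter reads a carton only when it lies flat: tip the standing red carton over with a light fingertip push so that it falls flat on its broad side, wholly inside the yellow frame on the black mat, and then press the blue button all the way down and let it go. Do not grip or lift the carton, leave the green carton standing where it is, and leave the other goods alone.

Things in the scene. Friction and masses are not known exactly. Their poses are not given: they have to be found in the camera images.
- mat: flat black reader mat fixed to the counter, 320 (x) by 360 (y) by 4 mm thick; origin at the centre of its underside. It lies somewhere else and turned each time
- zone (a point): centre of the yellow frame, on the mat's top surface; the frame's outer edges are 165 mm apart along the mat's x and 230 mm along the mat's y; it is printed 8 mm wide lines, no height. Same axes as the mat
- red_carton: full red carton with yellow bands, 100 (own x) by 40 (own y) by 150 mm (own z, up), 0.17 to 0.35 kg; origin at the centre of its underside. It stands on the mat across the +y or -y end line of the frame, broad faces (own +y, -y) nearly along the mat's y, inner foot edge about 17 mm inside the frame; tipped towards the frame's middle it turns about that edge. It topples once leaned 0.27 rad
- red_center (a point): centre of the red carton; 79 mm above the counter while it stands on the mat, 24 mm when it lies flat on a broad side
- red_foot_a (a point): point at mid-thickness of the red carton, on its foot (underside) edge, at the end of the width on its own +x side
- red_foot_b (a point): point at mid-thickness of the red carton, on its foot (underside) edge, at the end of the width on its own -x side
- red_head_a (a point): point at mid-thickness of the red carton, on its top edge, at the end of the width on its own +x side
- red_head_b (a point): point at mid-thickness of the red carton, on its top edge, at the end of the width on its own -x side
- green_carton: green carton with white bands, same size and build as the red one, loose, standing across the opposite end line of the frame; origin at the centre of its underside
- read_button (a joint): travel of the blue round push button, 0 m up, 0.006 m fully down; sprung, 4 N holds it fully down, comes back by itself
- read_button_top (a point): centre of the blue button's top face (moves with it); 26 mm across, pressed straight down. It sits in a low grey housing fixed to the counter, beside the mat on the left or right
- tin: loose brass-coloured tin, 60 mm diameter, 45 mm tall, on the mat beyond the frame (mat's +x); origin at the centre of its underside
- sweet_bowl: loose white bowl of sweets, 110 mm across, 45 mm tall, beside the mat on the side where the button is not; origin at the centre of its underside
- jar: loose amber glass jar with red cap, 76 mm diameter, 110 mm tall, at the back left; origin at the centre of its underside
- sauce: loose red sauce bottle, 56 mm diameter, 170 mm tall, at the back right; origin at the centre of its underside
- can: loose low can with blue label, 68 mm diameter, 60 mm tall, at the left; origin at the centre of its underside
Things that resemble listed ones, but are neither listed nor needed, are in the scene too. What is shaped like the red_carton but pink or purple is not meant.

How it is judged:
By the outcome, as a careful person would: the job done as asked, in the order asked, and still so for the second after the job is handed in, with the robot touching nothing.
It also fails if it takes over 45 s, if anything falls off the work surface, if the arm or the gripper's body presses on something with over 40 N, if the wrist force passes 120 N, or if a joint passes its speed limit or range.

## Working session

There is one attempt and no reset: what is moved stays moved. The work goes in short steps, Python scripts to look and compute and a tool call to move; the robot and the scene stay as the last step left them, time stands still between calls to the robot, and variables do not carry over. Pictures are saved under pics/ and viewed, on a budget of 10 in all, crops included, one or two more only if the job needs it, and the job is handed in when it is done.

Besides the shell and the picture viewer there is one more tool, called after "Request:" as name([rows], argument=value, ...), one row to a line, values as JSON. apply_moves: Moves the arm, as the interface text tells. Its arguments: {"type":"object","properties":{"targets":{"type":"array","items":{"type":"array","items":{"type":"number"}}},"jaw":{"type":"number"}},"required":["targets"]}

```bash
mkdir -p pics; cat > h.py <<'E'
import numpy as np, cv2
from station import env, cams
def grab(n):
    f=cams.grab_frame(n); f['R']=cv2.Rodrigues(np.array(f['rvec'],float))[0]; f['t']=np.array(f['tvec'],float).ravel(); return f
def cloud(f):
    K=np.array(f['K'],float); v,u=np.mgrid[0:384,0:512].astype(np.float32)
    d=np.array([f['k1'],0,0,0,0],float)
    p=cv2.undistortPoints(np.stack([u.ravel(),v.ravel()],1)[:,None].astype(np.float64),K,d)[:,0]
    z=f['z_map'].ravel().astype(float)
    pc=np.c_[p*z[:,None],z]; w=(pc-f['t'])@f['R']; w[z==0]=np.nan
    rays=np.c_[p,np.ones(len(p))]@f['R']
    return w.reshape(384,512,3), rays.reshape(384,512,3), -f['R'].T@f['t']
def onplane(f,uv,h):
    p=cv2.undistortPoints(np.array(uv,float).reshape(-1,1,2),np.array(f['K'],float),np.array([f['k1'],0,0,0,0],float))[:,0]
    r=np.c_[p,np.ones(len(p))]@f['R']; c=-f['R'].T@f['t']
    return c+r*((h-c[2])/r[:,2])[:,None]
E
python3 - <<'E'
from h import *
for n in('scene','top'):
    f=grab(n); cv2.imwrite(f'pics/{n}0.png',cv2.resize(f['image'][:,:,::-1],(768,576)))
    np.savez(f'{n}0.npz',**f); print(n,f['K'],f['k1'],-f['R'].T@f['t'])
print(env.observe())
E
```

```text
scene [[402.45456074   0.         255.9082786 ]
 [  0.         402.45456074 196.57050304]
 [  0.           0.           1.        ]] -0.050143964341992545 [1.14058844 0.47652522 0.97805225]
top [[383.7597816    0.         251.7388162 ]
 [  0.         383.7597816  188.43086343]
 [  0.           0.           1.        ]] -0.10727960985178242 [0.42711789 0.04828558 1.15179188]
{'t': 0.1, 'joint_pos': array([-1.37780633,  0.62926473,  0.03845049,  1.51827304, -0.02701139,
        0.9963379 , -0.01998171]), 'joint_velocities': array([ 0.0011293 , -0.00237654, -0.00011359, -0.00023019, -0.00010629,
       -0.00019404,  0.00194725]), 'tau': array([ 4.03313607e-03, -5.64540982e+01,  1.23127129e+00, -1.93976766e+01,
        1.14195416e-02,  5.43685906e-03,  1.65970124e-05]), 'position': array([0.16616528, 0.62780451, 0.23047237]), 'tool_rot': array([3.14157992e+00, 1.76495791e-03, 1.31201367e+00]), 'ft_force': array([ 0.37862845,  0.20735898, -0.19762227]), 'ft_torque': array([-0.03255896,  0.04747156,  0.01717175]), 'grip_width': 0.08525403361405857}
```

View pics/scene0.png

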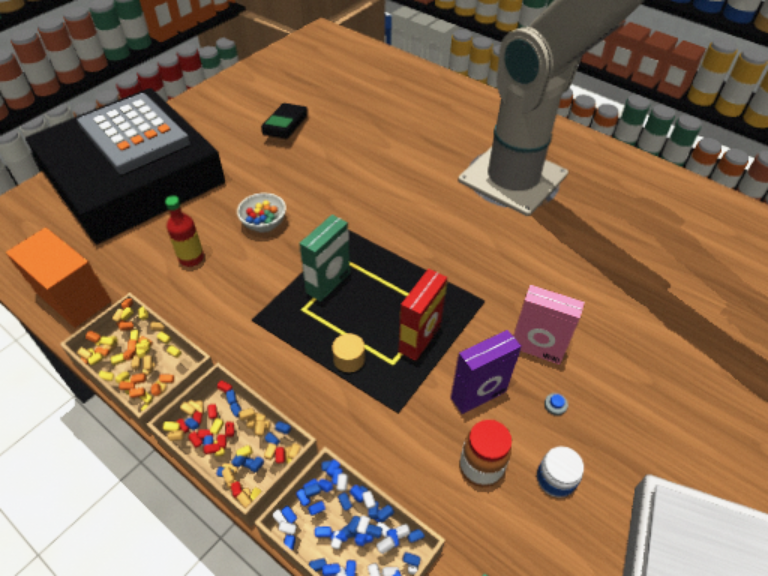

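View pics/top0.png

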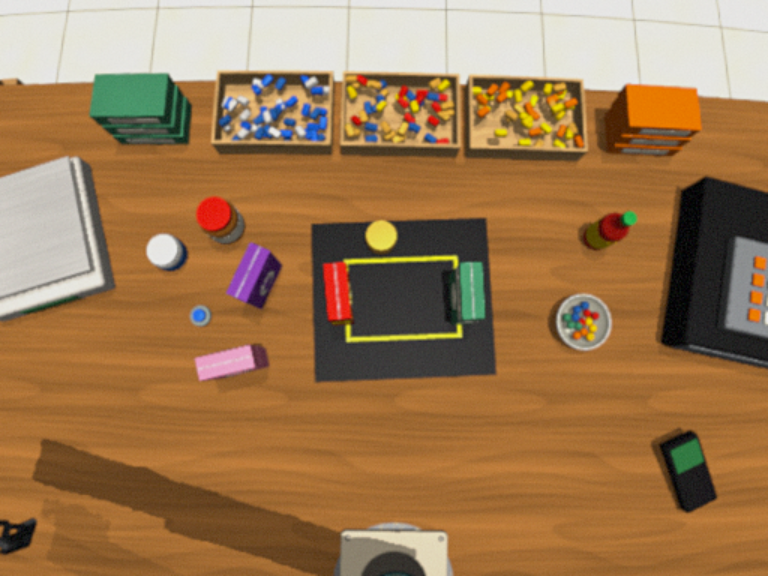

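The red carton stands at the left (+y) end of the frame, with its top at about (338,292) in the top view. Green is at (472,292). The blue button is at (200,315), between the purple carton (255,275) and the pink one (228,362).

```bash
python3 - <<'E'
from h import *
f=dict(np.load('top0.npz')); w,_,c=cloud(f)
hsv=cv2.cvtColor(f['image'],cv2.COLOR_RGB2HSV); H,S,V=[hsv[:,:,i].astype(int) for i in range(3)]
x,y,z=w[...,0],w[...,1],w[...,2]
roi=np.zeros((384,512),bool); roi[130:265,120:350]=1
def rect(m,h,name):
    n,l,st,_=cv2.connectedComponentsWithStats(m.astype(np.uint8)); k=1+st[1:,4].argmax()
    cs=max(cv2.findContours((l==k).astype(np.uint8),0,2)[0],key=cv2.contourArea)
    P=onplane(f,cs.reshape(-1,2),h)[:,:2]
    r=cv2.minAreaRect((P*1000).astype(np.float32)); print(name,'n',st[k,4],'rect',np.round(r[0],1),np.round(r[1],1),round(r[2],1),'z',np.round(np.nanmedian(z[l==k]),4)); 
    print('   ',np.round(cv2.boxPoints(r)).tolist()); return r
red=roi&((H<6)|(H>174))&(S>150)
top=lambda u0,u1,v0=130,v1=265:roi&(np.arange(512)>=u0)[None]&(np.arange(512)<u1)[None]&(np.arange(384)>=v0)[:,None]&(np.arange(384)<v1)[:,None]&(z>.14)
rect(top(205,245),.154,'redtop'); rect(top(295,330),.154,'greentop'); rect(top(145,195,155,210),.150,'purple'); rect(top(125,182,222,260),.150,'pink')
dark=np.zeros((384,512),bool);dark[140:260,200:335]=1
yel=dark&(abs(H-29)<6)&(S>120)&(V>110)&(z<.02)
rect(cv2.morphologyEx(yel.astype(np.uint8),cv2.MORPH_CLOSE,np.ones((3,3)))>0,.004,'frame')
allm=yel.astype(np.uint8); pts=np.argwhere(allm)[:,::-1]; P=onplane(f,pts,.004)[:,:2]
print('yel all',np.round(cv2.minAreaRect((P*1000).astype(np.float32)),1) if 0 else cv2.minAreaRect((P*1000).astype(np.float32)))
rect(dark&(V<60)&(z<.02),.004,'mat')
b=np.zeros((384,512),bool);b[195:225,120:145]=1
b&=(abs(H-108)<12)&(S>150); print('button px',np.argwhere(b).mean(0)[::-1],b.sum(), 'w',np.nanmedian(w[b],0)); rect(b,np.nanmedian(z[b]),'button')
s=dict(np.load('scene0.npz')); w2,_,_=cloud(s); hs=cv2.cvtColor(s['image'],cv2.COLOR_RGB2HSV); m=np.zeros((384,512),bool); m[258:278,360:382]=1
m&=(abs(hs[...,0].astype(int)-108)<12)&(hs[...,1]>150); print('button scene',np.nanmedian(w2[m],0),m.sum())
m=(w2[...,2]>.02)&(w2[...,2]<.15)&(hs[...,1]>150)&((hs[...,0]<6)|(hs[...,0]>174)); m[:,:240]=0;m[:,310:]=0;m[:175]=0;m[245:]=0
print('red in scene',w2[m][:,:2].min(0),w2[m][:,:2].max(0),m.sum())
E
```

```text
redtop n 595 rect [549.3 112.6] [100.9  40.7] 6.9 z 0.1549
    [[497.0, 127.0], [502.0, 86.0], [602.0, 98.0], [597.0, 139.0]]
greentop n 610 rect [ 554.7 -122.9] [99.1 43. ] 2.4 z 0.155
    [[504.0, -104.0], [506.0, -146.0], [605.0, -142.0], [603.0, -99.0]]
purple n 601 rect [580.5 269.2] [ 43.2 100.7] 67.0 z 0.1511
    [[526.0, 269.0], [618.0, 230.0], [635.0, 269.0], [543.0, 309.0]]
pink n 583 rect [421.3 303.8] [ 41.3 101. ] 14.2 z 0.1512
    [[389.0, 348.0], [414.0, 250.0], [454.0, 260.0], [429.0, 358.0]]
frame n 374 rect [485.3 -13.9] [ 35.8 233.5] 1.1 z 0.0054
    [[465.0, 103.0], [470.0, -131.0], [505.0, -130.0], [501.0, 103.0]]
yel all ((585.3970947265625, -7.993705749511719), (227.978515625, 233.46041870117188), 3.2677242755889893)
mat n 4451 rect [556.9  -9.3] [313.8 354.7] 3.4 z 0.005
    [[390.0, 158.0], [411.0, -196.0], [724.0, -177.0], [703.0, 177.0]]
button px [132.18367347 209.81632653] 49 w [0.51136464 0.39356071 0.0229948 ]
button n 49 rect [512.8 392.9] [20.8 21.4] 1.3 z 0.023
    [[502.0, 403.0], [503.0, 382.0], [523.0, 382.0], [523.0, 404.0]]
button scene [0.51748111 0.39437762 0.01902394] 65
red in scene [0.50014898 0.08843497] [0.60645755 0.13772731] 420
```

Request:
apply_moves([
  [0.04, -0.048, 0, 0, 0, -0.12],
  [0.08, -0.095, 0, 0, 0, -0.25],
  [0.12, -0.143, 0, 0, 0, -0.4],
  [0.16, -0.19, 0, 0, 0, -0.55],
  [0.2, -0.238, 0, 0, 0, -0.7],
  [0.24, -0.286, 0, 0, 0, -0.85],
  [0.28, -0.334, 0, 0, 0, -1.0],
  [0.32, -0.38, 0, 0, 0, -1.1],
  [0.35, -0.42, 0, 0, 0, -1.19],
  [0.38, -0.448, 0, 0, 0, -1.19],
  [0.38, -0.448, 0, 0, 0, -1.19],
  [0.38, -0.448, 0, 0, 0, -1.19],
], jaw=0)

```text
t: 1.6
position: [0.5455, 0.181, 0.2308]
tool_rot: [-3.141, 0.002, 0.122]
ft_force: [-0.3, 0.4, 0.0]
grip_width: 0.0001
```

```bash
python3 - <<'E'
from h import *
f=dict(np.load('top0.npz')); w,_,c=cloud(f)
hsv=cv2.cvtColor(f['image'],cv2.COLOR_RGB2HSV); H,S,V=[hsv[:,:,i].astype(int) for i in range(3)]
m=(abs(H-29)<6)&(S>120)&(V>110)&(w[...,2]<.02)
# line fits through line centres (weighted by S*V), near-x, far-x, near lines
def line(u0,u1,v0,v1,axis):
    mm=m.copy(); mm[:]=0; mm[v0:v1,u0:u1]=m[v0:v1,u0:u1]
    P=onplane(f,np.argwhere(mm)[:,::-1],.004)[:,:2]*1000
    l=cv2.fitLine(P.astype(np.float32),cv2.DIST_HUBER,0,.01,.01).ravel(); print(np.round(l,3),len(P)); return l
a=line(240,302,218,232,0); b=line(265,298,168,180,0); r=line(303,312,212,224,1); l=line(226,236,214,226,1)
E
```

```text
[ 6.10000e-02 -9.98000e-01  4.77894e+02 -1.82720e+01] 252
[ 7.0000e-02 -9.9800e-01  6.3696e+02 -4.8692e+01] 128
[ 9.89000e-01 -1.45000e-01  4.94028e+02 -1.23103e+02] 34
[9.98000e-01 5.50000e-02 4.87048e+02 9.72120e+01] 43
```

Request:
apply_moves([
  [-0.003, 0, -0.04, 0, 0, 0],
  [-0.003, 0, -0.08, 0, 0, 0],
  [-0.003, 0, -0.105, 0, 0, 0],
  [-0.001, -0.015, -0.105, 0, 0, 0],
  [0, -0.025, -0.105, 0, 0, 0],
  [0.0005, -0.03, -0.105, 0, 0, 0],
  [0.001, -0.034, -0.105, 0, 0, 0],
  [0.0015, -0.038, -0.105, 0, 0, 0],
  [0.002, -0.042, -0.105, 0, 0, 0],
  [0.0025, -0.046, -0.105, 0, 0, 0],
])

```text
t: 2.85
position: [0.5489, 0.1344, 0.1264]
tool_rot: [-3.141, -0.0, 0.122]
ft_force: [-0.5, 1.0, 0.4]
grip_width: -0.0002
```

Request:
apply_moves([
  [0.0005, -0.004, 0, 0, 0, 0],
  [0.001, -0.008, 0, 0, 0, 0],
  [0.0015, -0.012, 0, 0, 0, 0],
  [0.002, -0.016, 0, 0, 0, 0],
  [0.0025, -0.02, 0, 0, 0, 0],
  [0.003, -0.024, 0, 0, 0, 0],
  [0.0033, -0.028, 0, 0, 0, 0],
  [0.0038, -0.032, 0, 0, 0, 0],
  [0.0038, -0.032, 0, 0, 0, 0],
  [0.0038, -0.032, 0, 0, 0, 0],
  [0.0038, -0.032, 0, 0, 0, 0],
  [0.0038, -0.032, 0, 0, 0, 0],
])

```text
t: 4.35
position: [0.5526, 0.1026, 0.1263]
tool_rot: [-3.141, -0.0, 0.122]
ft_force: [0.0, 0.1, -0.1]
grip_width: 0.0002
```

```bash
python3 - <<'E'
from h import *
f=grab('scene'); np.savez('scene1.npz',**f); cv2.imwrite('pics/scene1.png',cv2.resize(f['image'][120:300,160:400,::-1],(720,540)))
E
```

```text
(no output)
```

View pics/scene1.png

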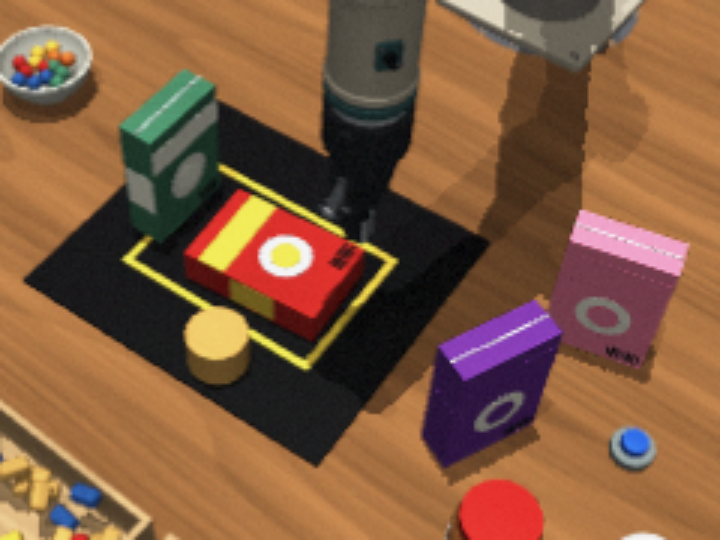

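The carton lies flat and appears to be inside the frame, with green still standing. I'll retreat above the button and measure.

Request:
apply_moves([
  [0, 0.01, 0.05, 0, 0, 0],
  [0, 0.02, 0.11, 0, 0, 0],
  [-0.005, 0.07, 0.11, 0, 0, 0],
  [-0.013, 0.13, 0.11, 0, 0, 0],
  [-0.02, 0.19, 0.11, 0, 0, 0],
  [-0.03, 0.24, 0.11, 0, 0, 0],
  [-0.038, 0.28, 0.11, 0, 0, 0],
  [-0.038, 0.291, 0.11, 0, 0, 0],
  [-0.038, 0.291, 0.11, 0, 0, 0],
  [-0.038, 0.291, 0.11, 0, 0, 0],
])

```text
t: 5.65
position: [0.5156, 0.391, 0.2364]
tool_rot: [3.14, -0.0, 0.119]
ft_force: [0.3, -0.4, -0.4]
grip_width: 0.0001
```

```bash
python3 - <<'E'
from h import *
f=grab('top'); w,_,c=cloud(f); np.savez('top1.npz',**f)
g=grab('wrist'); ww,_,cw=cloud(g); np.savez('wrist1.npz',**g)
cv2.imwrite('pics/b.png',np.hstack([cv2.resize(f['image'][120:280,110:350,::-1],(480,320)),cv2.resize(g['image'][:,:,::-1],(320,240)).repeat(1,0) if 0 else cv2.copyMakeBorder(cv2.resize(g['image'][:,:,::-1],(320,240)),0,80,0,0,0)]))
print(env.observe()['position'],cw)
M=lambda f,a:(lambda h:(abs(h[...,0].astype(int)-108)<12)&(h[...,1]>150))(cv2.cvtColor(f['image'],cv2.COLOR_RGB2HSV))
near=lambda w:(abs(w[...,0]-.514)<.03)&(abs(w[...,1]-.394)<.03)&(w[...,2]<.05)
m=M(g,0)&near(ww); print('wrist btn',m.sum(),np.nanmedian(ww[m],0),np.nanmin(ww[m],0),np.nanmax(ww[m],0))
x,y,z=[w[...,i] for i in range(3)]
m=(z>.034)&(z<.055)&(abs(x-.56)<.1)&(y<.13)&(y>-.1)
h=cv2.cvtColor(f['image'],cv2.COLOR_RGB2HSV)
n,l,st,_=cv2.connectedComponentsWithStats(m.astype(np.uint8)); k=1+st[1:,4].argmax()
cs=max(cv2.findContours((l==k).astype(np.uint8),0,2)[0],key=cv2.contourArea)
r=cv2.minAreaRect((onplane(f,cs.reshape(-1,2),.044)[:,:2]*1000).astype(np.float32)); B=cv2.boxPoints(r); print('red lying',r,np.nanmedian(z[l==k])); 
ax=np.array([.998,.063]); ay=np.array([-.063,.998])
# frame: near line centre pt, far line pt, +y end line pt
ctr=lambda:None
pn=np.array([477.9,-18.3]);pf=np.array([637.0,-48.7]);pl=np.array([487.,97.2]);pr=np.array([494.,-123.1])
X0=(pn@ax+pf@ax)/2; Y0=(pl@ay+pr@ay)/2; print('zone halfspans',(pf-pn)@ax/2+4,(pl-pr)@ay/2+4,'zone',X0*ax+Y0*ay)
print('corners in zone (lim 82.5,115):',np.round(np.c_[B@ax-X0,B@ay-Y0],1))
m=(z>.14)&(abs(x-.55)<.09)&(y<-.07)&(y>-.18)
print('green top',w[m].mean(0),'was', (lambda W:W[(W[...,2]>.14)&(abs(W[...,0]-.55)<.09)&(W[...,1]<-.07)&(W[...,1]>-.18)].mean(0))(cloud(dict(np.load('top0.npz')))[0]))
E
```

```text
[0.51550847 0.39135155 0.23657197] [0.50707161 0.45929747 0.378317  ]
wrist btn 174 [0.51477878 0.39373258 0.02122218] [0.50168013 0.38622603 0.01892503] [0.5224751  0.40683617 0.02308878]
red lying ((560.9050903320312, 14.517356872558594), (101.38331604003906, 149.89157104492188), 6.756711959838867) 0.045383886301481685
zone halfspans 82.43330000000002 114.15020000000001 zone [555.8771636  -8.821799 ]
corners in zone (lim 82.5,115): [[-48.3  95. ]
 [-40.  -54.6]
 [ 61.2 -49.1]
 [ 53.  100.6]]
green top [ 0.55456385 -0.12315817  0.15460664] was [ 0.55437191 -0.12302236  0.15455286]
```

View pics/b.png

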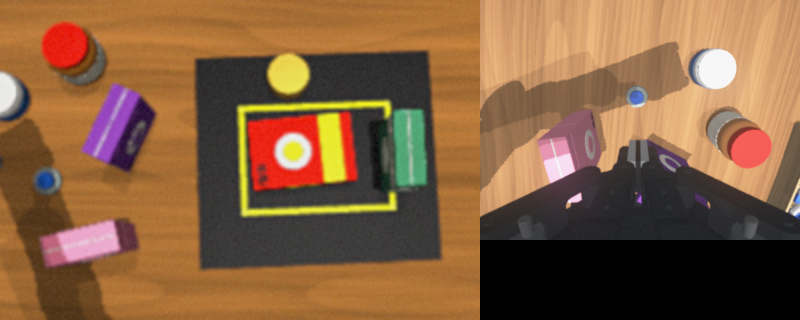

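The carton is flat (top face at 45 mm), at least 14 mm inside the frame's outer edges and about 6 mm inside the inner line edges. Green hasn't moved. Next I'll press the button.

Request:
apply_moves([
  [-0.001, 0.003, -0.05, 0, 0, 0],
  [-0.001, 0.003, -0.1, 0, 0, 0],
  [-0.001, 0.003, -0.15, 0, 0, 0],
  [-0.001, 0.003, -0.19, 0, 0, 0],
  [-0.001, 0.003, -0.206, 0, 0, 0],
  [-0.001, 0.003, -0.209, 0, 0, 0],
  [-0.001, 0.003, -0.212, 0, 0, 0],
  [-0.001, 0.003, -0.214, 0, 0, 0],
  [-0.001, 0.003, -0.216, 0, 0, 0],
  [-0.001, 0.003, -0.218, 0, 0, 0],
  [-0.001, 0.003, -0.218, 0, 0, 0],
])

```text
t: 7.12
position: [0.5142, 0.3969, 0.0188]
tool_rot: [-3.141, -0.001, 0.122]
ft_force: [1.7, 0.6, 2.4]
grip_width: -0.0001
```

Request:
apply_moves([
  [0, 0, -0.001, 0, 0, 0],
  [0, 0, -0.002, 0, 0, 0],
  [0, 0, -0.003, 0, 0, 0],
  [0, 0, -0.004, 0, 0, 0],
  [0, 0, -0.004, 0, 0, 0],
])

```text
t: 7.75
position: [0.5143, 0.3969, 0.016]
tool_rot: [-3.14, -0.001, 0.122]
ft_force: [-1.1, 0.5, 13.0]
grip_width: 0.0003
```

```bash
python3 - <<'E'
from h import *
print(env.observe()['position'],env.observe()['ft_force'])
for n in('wrist1','scene0','top0'):
    g=dict(np.load(n+'.npz')); w,_,_=cloud(g); r=np.hypot(w[...,0]-.5145,w[...,1]-.394)
    for a,b in((0,8),(8,12),(14,17),(17,20),(20,24),(30,40)):
        m=(r>a/1e3)&(r<b/1e3); print(n,a,b,m.sum(),np.round(np.nanpercentile(w[m][:,2],[10,50,90])*1e3,1))
E
```

```text
[0.51425675 0.39690929 0.01595199] [-1.09111467  0.45957124 12.97299055]
wrist1 0 8 1188 [ 21.8 281.9 309.8]
wrist1 8 12 5753 [250.  299.  325.5]
wrist1 14 17 3253 [278.2 309.7 324.4]
wrist1 17 20 4499 [285.9 318.7 332.9]
wrist1 20 24 5617 [287.6 321.1 333.9]
wrist1 30 40 10606 [-2.000e-01  3.037e+02  3.128e+02]
scene0 0 8 23 [18.  20.  22.3]
scene0 8 12 31 [15.4 18.1 21.1]
scene0 14 17 31 [ 8.6 10.3 15.3]
scene0 17 20 40 [ 4.8  9.1 11.6]
scene0 20 24 74 [-3.9  1.   9.5]
scene0 30 40 247 [-4.7 -2.3 -0.3]
top0 0 8 22 [19.7 22.7 25.9]
top0 8 12 28 [13.2 22.4 24.6]
top0 14 17 30 [10.9 13.7 20.9]
top0 17 20 36 [-1.  12.1 15.4]
top0 20 24 59 [-0.7  3.1 13.7]
top0 30 40 236 [-1.5  1.1  3.9]
```

The housing top is about 12 mm high. The tip stopped at 16 mm against 13 N, so the button itself is at its stop, about 6 mm down. Now I'll release and back off.

Request:
apply_moves([
  [0, 0, 0.01, 0, 0, 0],
  [0, 0, 0.03, 0, 0, 0],
  [0, 0, 0.08, 0, 0, 0],
  [0, 0, 0.13, 0, 0, 0],
  [0, 0, 0.18, 0, 0, 0],
  [0, 0, 0.22, 0, 0, 0],
  [-0.05, 0.04, 0.22, 0, 0, 0],
  [-0.1, 0.08, 0.22, 0, 0, 0],
  [-0.12, 0.1, 0.22, 0, 0, 0],
  [-0.12, 0.1, 0.22, 0, 0, 0],
  [-0.12, 0.1, 0.22, 0, 0, 0],
])

```text
t: 9.12
position: [0.3945, 0.495, 0.2346]
tool_rot: [3.14, -0.001, 0.121]
ft_force: [-0.1, -0.1, 0.4]
grip_width: 0.0001
```

```bash
python3 - <<'E'
from h import *
f=grab('scene'); w,_,_=cloud(f); t=grab('top'); wt,_,_=cloud(t)
cv2.imwrite('pics/end.png',np.hstack([cv2.resize(f['image'][:,:,::-1],(400,300)),cv2.resize(t['image'][:,:,::-1],(400,300))]))
for n,W in(('scene',w),('top',wt)):
    m=np.hypot(W[...,0]-.5145,W[...,1]-.394)<.008; print(n,'button z',np.nanmedian(W[m][:,2]))
m=(wt[...,2]>.034)&(wt[...,2]<.055)&(abs(wt[...,0]-.56)<.08)&(abs(wt[...,1])<.11); print('red mean',wt[m].mean(0))
a=cloud(dict(np.load('top1.npz')))[0]; m=(a[...,2]>.034)&(a[...,2]<.055)&(abs(a[...,0]-.56)<.08)&(abs(a[...,1])<.11); print('before',a[m].mean(0))
o=env.observe(); print(o['t'],o['position'],o['ft_force'])
E
```

```text
scene button z 0.019770899056938747
top button z 0.02283113058737095
red mean [0.56045507 0.01236669 0.04523961]
before [0.56044767 0.01260212 0.04528725]
9.225 [0.3952274  0.49460848 0.23456593] [-0.51386007 -0.37936841 -0.07642691]
```

View pics/end.png

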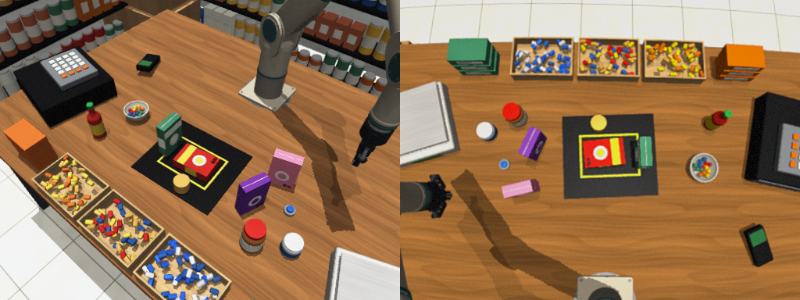

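The final pictures show red lying flat inside the frame at (608,155) and green standing at (646,152). The button at (503,164) is back up, the other goods are in place, and the arm is clear.

```bash
python3 -c "
from station import env
print(env.close_job())"
```

```text
the job is handed in; nothing more can be done
None
```

The red carton lies flat inside the yellow frame, and the blue button has been pressed and released. I handed the job in at about 9.2 s on the robot's clock.

- **Red carton:** I tipped it with a light push of the shut fingertips high on its outer face, at about 1 N measured. Its top face is at 45 mm. It sits about 14 mm or more inside the frame's outer edges, about 6 mm inside the inner line edges. It did not move between that check and the last one.
- **Blue button:** I pressed it until it stopped, about 6 mm down, with 13 N on the tool. Its top was back at the starting height after release.
- **Other goods:** The green carton is still standing and had moved less than 0.2 mm when measured after the tip. The other goods look undisturbed in the last pictures.
- **Disagreement between checks:** The two cameras put the button's height about 3 mm apart and its x position about 6 mm apart. I aimed between the two positions. Full travel is therefore judged from the hard stop above the roughly 12 mm high housing and the force, not from reading the button joint. No check failed.

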